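# Unbox a combination padlock, find its notch and present it open

### The job

Swing both half-open carton flaps well out past upright, then turn the dial of the padlock in the carton clockwise, click by click, until its index ridge points straight at the shackle and sits in that notch. Then pull the shackle fully open, take the lock, and lift it out. Finish while still holding the lock in the gripper, still and level, dial up and shackle open, at least 15 cm above the desk; leave the other things on the desk alone.

Things in the scene. Friction and masses are not known exactly. Their poses are not given: they have to be found in the camera images.
- carton: small open cardboard carton, fixed to the desk, outside 246 (x) x 186 (y) x 80 mm high, walls 3 mm; origin: centre of its underside, on the desk. Long flaps are hinged on its +y (left) and -y (right) rims; the short end flaps are already folded down outside (3 mm more at the x ends).
- flap_left (a joint): hinge of the carton's left (+y) long flap, rad: 0 shut flat over the carton, 1.57 upright, up to 2.4 folded right out. It stays where it is left (stiff cardboard crease, about 0.03 N m). Starts half open, 0.7 to 1.1.
- flap_right (a joint): hinge of the carton's right (-y) long flap, rad: 0 shut flat over the carton, 1.57 upright, up to 2.4 folded right out. It stays where it is left (stiff cardboard crease, about 0.03 N m). Starts half open, 0.7 to 1.1.
- flap_left_hinge (a point): on the hinge line of the left flap, mid-length, 80 mm above the desk, 91 mm from the carton's middle; the flap is 238 mm long, 72 mm wide from hinge to free edge, 3 mm thick. Smooth and slippery; they can be pushed outward from inside with the fingers.
- flap_right_hinge (a point): the same for the right flap
- lock_center (a point): centre of the padlock's steel body, a block 56 (x) x 60 (y) x 26 mm (z), 0.35 kg with all its parts; lies loose on its back in the pocket, its underside on the insert floor (30 mm above the desk), 30 mm to -x of the carton's middle. z points up out of the dial face, x points from the body to the shackle (the carton's x at the start).
- dial_grip (a point): centre of the round knurled dial on the lock's upper face, 38 mm diameter, 18 mm high; this point is on its axis at half height, 23 mm above lock_center, 66 mm above the desk (dial top 75 mm)
- dial (a joint): angle of the index ridge (light ridge on the dial's top, centre to rim) from the shackle direction, rad, counter-clockwise from above positive; 0: ridge at the shackle, lock free. Starts at 0.6 to 1.5; turn clockwise. It clicks and rests every 20 degrees (0.349 rad), 0 being a rest; passing a click takes about 0.04 N m. The shackle is blocked if over 8 degrees from 0.
- shackle_bar (a point): middle of the cross-bar of the U-shaped shackle, round steel 8 mm thick, 45 mm above the desk, 72 mm along x from lock_center when shut; the bar runs along the lock's y, 28 mm straight. Inside the U: 38 mm wide (y), 40 mm from body to bar (the 10 mm next to the body over a rib). Below the bar 11 mm to the insert floor; beyond it 74 mm free to the end wall.
- shackle (a joint): how far the shackle is drawn out of the body along the lock's +x, m: 0 shut, 0.022 fully open (stop). Slides with about 2.5 N friction and stays where it is left.
- lock: the padlock as a whole, origin under its centre, axes as lock_center
- jar: bystander: amber glass jar, 60 mm across, 75 mm high, on the desk; origin under its centre
- screwdriver: bystander: screwdriver, 170 mm long, lying on the desk
- board: bystander: red circuit board, 100 x 70 mm, with connectors, lying on the desk; origin under its centre
- pocket (a point): on the floor of the white moulded insert inside the carton, 30 mm above the desk, 30 mm to -x of the carton's middle: centre of the lock's pocket. Ribs 9 mm high and 8 to 10 mm thick, 2 mm off the lock body, keep it from turning or sliding; the middle 36 mm of the two y sides has no ribs, so fingers can reach the insert floor there.
Not all that is in view belongs to the job. What is shaped like the lock but pink is not meant.

How it is judged:
On the way, in this order (a step that is already met when the one before it is completed fails the run):
1. both flaps are swung out past upright (value of joint each of flap_left, flap_right above 1.7 rad), for 0.2 s.
2. the dial sits in its notch, ridge at the shackle, shackle not yet pulled (value of joint dial between -0.14 and 0.14 rad and value of joint shackle below 0.006 m), for 0.2 s.
3. the shackle is pulled open, the lock still in the carton (value of joint shackle above 0.017 m and height (world z) of lock_center below 0.1 m), for 0.2 s.
At the end, for the whole second after the job is handed in: Flaps over 1.7 rad; lock carried by the fingers alone (over 1.5 N), centre over 0.15 m above the desk, under 0.03 m/s, level within 0.3 rad with dial up, off the carton, shackle out at least 15 mm; bystanders within 30 mm of their starts (all of step 1 and value of joint shackle above 0.015 m and height (world z) of lock_center above 0.15 m and angle between lock_center's own z axis and vertical below 0.3 rad and linear speed of lock below 0.03 m/s and contact force between lock and the fingers above 1.5 N and contact force between lock and carton below 0.1 N and distance of each of jar, screwdriver, board from where it was at the start of the episode below 0.03 m); the arm keeps its last pose, push and grip.
It fails at once if a bystander (jar, screwdriver or board) is moved (distance of any of jar, screwdriver, board from where it was at the start of the episode above 0.03 m).
It also fails if it takes over 72 s, if anything falls off the work surface, if the arm or the gripper's body presses on something with over 40 N, if the wrist force passes 120 N, or if a joint passes its speed limit or range.

### The arm

A 6-joint arm with a two-finger parallel gripper is mounted at the origin on the work surface. World frame = base frame: x ahead of the robot, y to its left, z up, the work surface at z = 0. Lengths are in m, angles in rad, forces in N, time in s.
With the tool pointing down it reaches from about 0.35 to 1 m from the base axis. Payload 7.1 kg.
Tool frame: the origin (TCP) lies midway between the tips of the shut fingers; the grasp point (between the pads) lies bot.grip_depth behind it (bot.grip_depth is the distance from the TCP to the grasp point, in m); z points along the fingers, y is the direction in which the jaws open and shut (so a half turn about z gives the same grasp; the last joint's range is limited). The gripper opens to 85 mm and grips with 20 to 120 N. Pads are 22 mm wide; open, the fingers measure 114 mm over their backs; the gripper's body (76 mm by 85 mm) begins 54 mm behind the grasp point. The pads swing forward as they close: fully open they stand 13 mm farther back than shut.
Start: joints at [1.329, 0.423, 1.63, -0, 1.089, -0.019], TCP at [0.138, 0.61, 0.21] pointing down, gripper open.
Joint ranges: [-3, 3], [-0.9, 2.11], [0.09, 2.58], [-1.31, 4.45], [0.11, 2.69], [-2.54, 2.54]. Speed limits (rad/s): [2.39, 2.39, 3.01, 3.14, 3.14, 3.14].

### API

Orientations are given as a unit quaternion [x, y, z, w].
In Python, from station import bot, vision, job gives the robot as it stands. The module is installed in compiled form; this text tells all that it offers.
- The arm moves only by the tool move_arm, never from a script. Its argument "series" is a list of rows, each a list of 5 numbers: the closure, from 0 (fully open) to 1 (shut), then the shift along the world's x, y, z in mm, then the turn about the world's z in rad. A call has 1 to 10 rows; each row is the pose to reach, as a shift and turn from the pose commanded when the call began; what a row does not reach only later rows make up. A row lasts 1/10 s, in which the tool goes at most 50 mm and 8.59 degrees, less where a joint would pass 70% of its speed; a pose out of reach is approached as far as the arm can. A call with a gripper value outside its range is refused whole. The fingers move at their own pace and stop on an object; the grip force is fixed at half the most. Time passes only in rows, so rows that repeat a pose let the fingers close. It gives the time, the measured TCP pose, the force and the opening at its end, in the units of the state.
- bot.sense(): the state, without advancing time (a new reading comes with each control period).
- vision.grab_frame(name): name is "side" or "top"; returns a dict with "img" (384x512x3 uint8, red, green, blue), "depth" (384x512 float32, m along the optical axis (not along the pixel's ray), 0 where there is no reading), "vfov" (degrees; the focal length in pixels is half the picture's height over the tangent of half this angle, whatever the lens; pixels are square), "cx", "cy" (the principal point, pixels), "rvec" (rotation vector, rad) and "tvec" (3), from world to camera coordinates, as OpenCV has them. Camera axes: x right, y down, z forward; pixel columns grow to the right and rows downward; lengths in m; the calibration is good to about 2 mm. A picture is of the moment at which its call begins.
- job.sign_off(): hands the job in, once; it reports no verdict.
The state is a dict: "time": time; "qpos": joint angles; "qvel": joint speeds; "joint_efforts": joint torques, N m; "tool_pos": TCP position; "orientation": TCP orientation; "contact_force": force on the tool from outside, world axes, zero at the start; "torque": the same for the moment, N m; "gripper_width": finger opening in m.
Only numpy, scipy, OpenCV 4.12 (cv2) and the standard library are available. Lean on these libraries where they do the work, as an engineer would, in place of code of your own. Each camera call takes 0.05 s, during which the arm holds its last target. There are 200 camera calls.

## Working session

There is one attempt and no reset: what is moved stays moved. The work goes in short steps, Python scripts to look and compute and a tool call to move; the robot and the scene stay as the last step left them, time stands still between calls to the robot, and variables do not carry over. Pictures are saved under pics/ and viewed, about 8 in all and at most 12, crops included, and the job is handed in when it is done.

Besides the shell and the picture viewer there is one more tool, called after "Emit:" as name([rows], argument=value, ...), one row to a line, values as JSON. move_arm: Moves the arm, as the interface text tells. Its arguments: {"type":"object","properties":{"series":{"type":"array"}},"required":["series"]}

```bash
mkdir -p pics; cat > h.py <<'E'
import numpy as np, cv2
from station import bot, vision, job
def grab(n):
    f=vision.grab_frame(n); f['R']=cv2.Rodrigues(np.array(f['rvec'],float))[0]; f['t']=np.array(f['tvec'],float).ravel()
    f['f']=192/np.tan(np.radians(f['vfov'])/2); return f
def ray(f,u,v,z):
    d=f['R'].T@np.array([(u-f['cx'])/f['f'],(v-f['cy'])/f['f'],1]); c=-f['R'].T@f['t']
    return c+d*(z-c[2])/d[2]
def pts(f):
    v,u=np.mgrid[0:384,0:512]; D=f['depth']
    P=np.stack([(u-f['cx'])/f['f']*D,(v-f['cy'])/f['f']*D,D],-1)
    return (P-f['t'])@f['R']
def proj(f,p):
    q=f['R']@np.array(p)+f['t']; return q[:2]/q[2]*f['f']+[f['cx'],f['cy']]
def save(im,n,s=1): cv2.imwrite('pics/'+n,cv2.resize(im[...,::-1],None,fx=s,fy=s,interpolation=cv2.INTER_CUBIC))
E
python3 - <<'E'
from h import *
a=grab('top');b=grab('side')
save(np.vstack([a['img'],b['img']])[:, :],'a.png',0.78)
for f in(a,b): print(-f['R'].T@f['t'],f['f'],f['cx'],f['cy'])
print(bot.sense(),bot.grip_depth)
E
```

```text
[ 0.28514032 -0.01439888  1.19447269] 458.6402217581428 257.03127908772063 189.4005846840238
[ 0.1897277  -0.75321403  0.5992274 ] 359.6189284393285 254.81865106298338 188.6273222526121
{'time': 0.1, 'qpos': array([ 1.32899549e+00,  4.23798182e-01,  1.63062215e+00, -4.08457422e-06,
        1.08859191e+00, -1.89896194e-02]), 'qvel': array([ 0.00023745, -0.00103666, -0.00061858, -0.00040048, -0.0007575 ,
       -0.00066143]), 'joint_efforts': array([-5.70654865e-04, -5.58426797e+01, -2.82444459e+01, -6.19797947e-05,
        3.02267472e-03, -2.64634714e-06]), 'tool_pos': array([0.1379504 , 0.60904212, 0.20939899]), 'orientation': array([ 1.11174335e-01,  9.93800666e-01, -7.04006827e-04, -9.04987495e-05]), 'contact_force': array([-0.22064098, -0.29971114, -1.4116947 ]), 'torque': array([ 0.01682114, -0.0095824 , -0.02939237]), 'gripper_width': 0.08544253961192688} 0.0187
```

View pics/a.png

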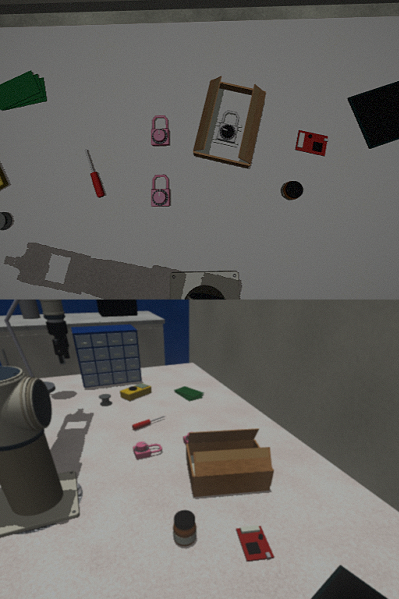

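The top view shows three padlock-like things. The steel/black-dial lock is in the carton at about full-image px (292,167). Pink ones are at (205,168) and (206,243), which are decoys. I choose the one in the carton and check it in a crop.

```bash
python3 - <<'E'
from h import *
a=grab('top'); im=a['img']
save(im[90:225,235:355],'b.png',4.4)
P=pts(a); 
hsv=cv2.cvtColor(im,cv2.COLOR_RGB2HSV)
sub=np.zeros((384,512),bool); sub[90:225,235:355]=1
z=P[...,2]
# dial: z about .075, dark
m=sub&(z>.066)&(z<.085)&(hsv[...,2]<70)
n,l,s,c=cv2.connectedComponentsWithStats(m.astype(np.uint8))
for i in range(1,n):
    if s[i,4]>40: print('dial',c[i],s[i],ray(a,*c[i],.075))
# cardboard
m=sub&(hsv[...,0]>5)&(hsv[...,0]<25)&(hsv[...,1]>70)&(hsv[...,2]>40)&(z>.03)
q=P[m]; print('card',len(q),np.percentile(q,[1,50,99],axis=0))
r=cv2.minAreaRect(q[:,:2].astype(np.float32)); print(r)
# insert white floor
w=sub&(abs(z-.03)<.006)&(hsv[...,1]<60); w=cv2.morphologyEx(w.astype(np.uint8),cv2.MORPH_OPEN,np.ones((2,2)))>0
print('floor',w.sum(),cv2.minAreaRect(P[w][:,:2].astype(np.float32)))
E
```

```text
dial [302.94594595 111.56756757] [283 107  41  10  74] [ 0.69470546 -0.1201235   0.075     ]
dial [292.17877095 167.91620112] [285 161  15  15 179] [ 0.54745261 -0.08732594  0.075     ]
card 3184 [[ 0.43971492 -0.20267845  0.07538023]
 [ 0.56848674 -0.12857878  0.11042229]
 [ 0.70847826  0.01642502  0.14476562]]
((0.4928756654262543, -0.07203318178653717), (0.18603864312171936, 0.4311184585094452), 75.32904815673828)
floor 2800 ((0.4924660325050354, -0.07064300775527954), (0.1613646298646927, 0.4250285029411316), 83.22285461425781)
```

View pics/b.png

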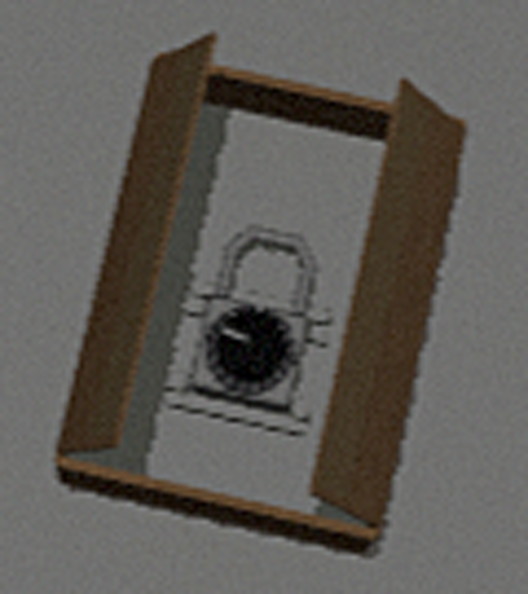

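The crop confirms the steel lock, with the shackle at the top (+x). The dial centre is at crop (248,345). The ridge runs left and slightly up to about (220,328).

```bash
python3 - <<'E'
from h import *
a=grab('top'); im=a['img']
C=[ray(a,235+u/4.4,90+v/4.4,.08)[:2] for u,v in[(60,460),(378,535),(465,125),(155,55)]]
C=np.array(C);print(C,C.mean(0))
for i in range(4):
    d=C[(i+1)%4]-C[i];print(np.linalg.norm(d),np.arctan2(d[1],d[0]))
sub=[a['img'][155:181,279:306]]
save(im[150:186,274:310],'c0.png',12)
P=pts(a); yaw=-.22; ctr=C.mean(0); c,s=np.cos(yaw),np.sin(yaw)
L=(P[...,:2]-ctr)@np.array([[c,-s],[s,c]])
z=P[...,2]
for sg in(1,-1):
    m=(abs(L[...,0])<.09)&(L[...,1]*sg>.0)&(L[...,1]*sg<.13)&(z>.085)&(z<.17)
    y=L[...,1][m]*sg;zz=z[m];print(sg,m.sum(),np.degrees(0)+np.arctan2(np.percentile(zz,97)-.08, .091-np.median(y[zz>np.percentile(zz,92)])),np.percentile(zz,99))
g=im.astype(float).mean(-1)
# shackle yaw: fit the rows
v,u=np.mgrid[0:384,0:512]; r=np.hypot(u-292.2,v-167.9); m=(r<9); t=np.percentile(g[m],94); w=np.clip(g-t,0,None)*(r<7.5); 
print('ridge',(w*u).sum()/w.sum(),(w*v).sum()/w.sum())
rp=ray(a,(w*u).sum()/w.sum(),(w*v).sum()/w.sum(),.076);dc=ray(a,292.18,167.92,.075);print(rp,dc,np.arctan2(*(rp-dc)[[1,0]]))
E
```

```text
[[ 0.48164809  0.02270238]
 [ 0.43497531 -0.15319926]
 [ 0.6719379  -0.21446341]
 [ 0.71964132 -0.03698329]] [ 0.57705065 -0.09548589]
0.181988285100593 -1.8301546064603764
0.24475408515190913 -0.25299937134483713
0.18377924057213957 1.3082203115562998
0.2453633093163072 2.8958731943408322
1 897 1.111752726648592 0.14561837441507783
-1 1168 0.9385003074265804 0.13920187666094697
ridge 287.7433046276143 165.49231096810823
[ 0.55372803 -0.07640016  0.076     ] [ 0.54744278 -0.08732866  0.075     ] 1.0488684262046986
```

View pics/c0.png

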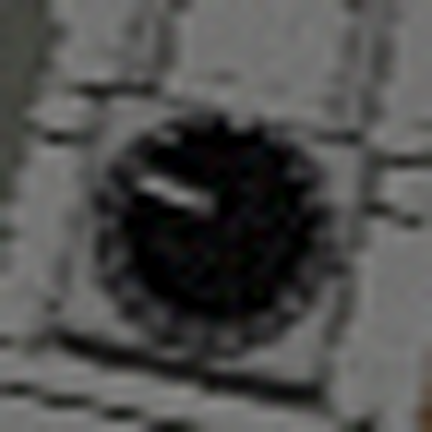

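Measured so far:
- **Carton:** centre (0.577,-0.0955), yaw -0.255. The rim measures 245 x 183 mm, against 246 x 186 given.
- **Lock:** dial at (0.5475,-0.0873), which agrees with the carton pose within 1 mm.
- **Ridge:** about 1.3 to 1.43 rad, so 4 clicks.
- **Flaps:** about 1.1 (left) and 0.94 (right).

Now I go above the carton with the fingers shut.

Emit:
move_arm([
  [1,439,-705,20,-0.03],
  [1,439,-705,20,-0.03],
  [1,439,-705,20,-0.03],
  [1,439,-705,20,-0.03],
  [1,439,-705,20,-0.03],
  [1,439,-705,20,-0.03],
  [1,439,-705,20,-0.03],
  [1,439,-705,20,-0.03],
  [1,439,-705,20,-0.03],
  [1,439,-705,20,-0.03],
])

```text
time: 1.2
tool_pos: [0.403, 0.1834, 0.2224]
orientation: [0.126, 0.992, 0.0, 0.0]
contact_force: [0.8, 0.4, 0.5]
gripper_width: 0.0002
```

Emit:
move_arm([
  [1,174,-280,0,0],
  [1,174,-280,0,0],
  [1,174,-280,0,0],
  [1,174,-280,0,0],
  [1,174,-280,0,0],
  [1,174,-280,0,0],
  [1,174,-280,0,0],
  [1,174,-280,-50,0],
  [1,174,-280,-107,0],
  [1,174,-280,-107,0],
])

```text
time: 2.2
tool_pos: [0.5718, -0.0944, 0.1096]
orientation: [0.126, 0.992, 0.0, -0.005]
contact_force: [-0.4, -0.1, 1.0]
gripper_width: 0.0002
```

Emit:
move_arm([
  [1,6,25,5,0],
  [1,12,45,5,0],
  [1,17,65,5,0],
  [1,21,80,5,0],
  [1,24,92,5,0],
  [1,27,103,5,0],
  [1,27,103,5,0],
  [1,12,50,5,0],
  [1,0,0,5,0],
  [1,0,0,5,0],
])

```text
time: 3.2
tool_pos: [0.5748, -0.099, 0.1203]
orientation: [0.128, 0.992, -0.001, -0.0]
contact_force: [-0.9, 0.9, 0.7]
gripper_width: -0.0006
```

Emit:
move_arm([
  [1,-6,-25,0,0],
  [1,-12,-45,0,0],
  [1,-17,-65,0,0],
  [1,-21,-80,0,0],
  [1,-24,-92,0,0],
  [1,-27,-103,0,0],
  [1,-27,-103,0,0],
  [1,-12,-50,0,0],
  [1,0,0,0,0],
  [0,-30,8,100,0],
])

```text
time: 4.2
tool_pos: [0.5588, -0.0889, 0.1616]
orientation: [0.124, 0.992, 0.001, -0.006]
contact_force: [0.6, -0.5, 0.5]
gripper_width: 0.0131
```

```bash
python3 - <<'E'
from h import *
print(bot.sense()['tool_pos'],bot.sense()['orientation'])
a=grab('top');b=grab('side')
x=cv2.resize(a['img'][80:235,230:370],(500,554));
p=proj(b,[.577,-.0955,.1]).astype(int);print(p)
y=cv2.resize(b['img'][p[1]-90:p[1]+60,max(0,p[0]-90):p[0]+90][:, :],(300,250));y=np.vstack([y,np.zeros((304,300,3),np.uint8)])
save(np.hstack([x,y]),'d.png')
P=pts(a);yaw=-.255;c,s=np.cos(yaw),np.sin(yaw)
L=(P[...,:2]-[.577,-.0955])@np.array([[c,-s],[s,c]]);z=P[...,2]
for sg in(1,-1):
    m=(abs(L[...,0])<.1)&(L[...,1]*sg>.094)&(L[...,1]*sg<.17)&(z>.088)&(z<.16)
    y=L[...,1][m]*sg
    k=np.median(np.arctan2(z[m]-.08,.091-y)); print(sg,m.sum(),k)
E
```

```text
[ 0.55877603 -0.08892948  0.16161174] [ 0.12411381  0.99224816  0.00100453 -0.00619275]
[291 194]
1 971 1.9647356608015425
-1 0 nan
  return _methods._mean(a, axis=axis, dtype=dtype,
  ret = ret.dtype.type(ret / rcount)
```

View pics/d.png

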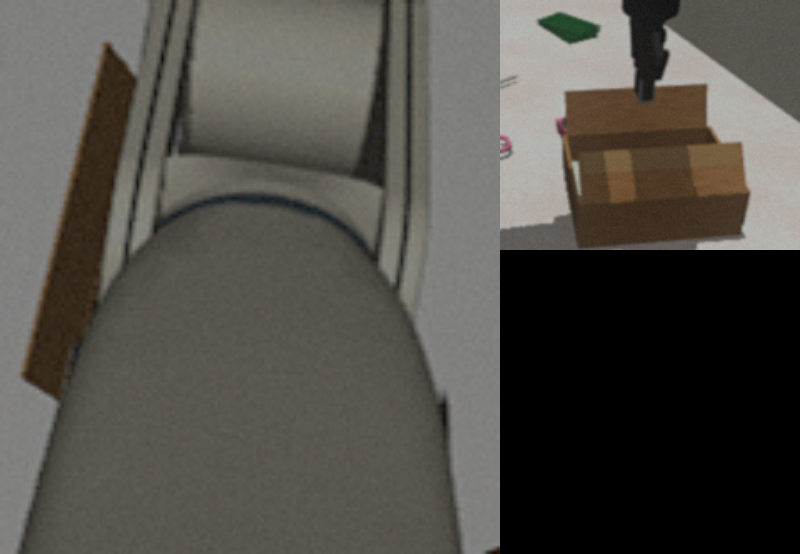

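The top view shows the left flap out at about 1.96 rad. The arm hides the right flap there, so I measure it with the side depth.

```bash
cat >> h.py <<'E'
def local(P):
    yaw=-.255;c,s=np.cos(yaw),np.sin(yaw)
    return np.dstack([(P[...,:2]-[.577,-.0955])@np.array([[c,-s],[s,c]]),P[...,2]])
E
python3 - <<'E'
from h import *
b=grab('side');L=local(pts(b))
# lower right flap region: bins over z
m=(abs(L[...,0])<.1)&(L[...,1]<-.03)&(L[...,1]>-.17)&(L[...,2]>.05)&(L[...,2]<.17)
for z0 in np.arange(.05,.17,.01):
    k=m&(abs(L[...,2]-z0)<.005); print(round(z0,3),k.sum(),np.percentile(L[...,1][k],[10,50,90]) if k.sum() else '')
m=(abs(L[...,0])<.1)&(L[...,1]>.05)&(L[...,1]<.17)
for z0 in np.arange(.08,.17,.02):
    k=m&(abs(L[...,2]-z0)<.005); print(round(z0,3),k.sum(),np.percentile(L[...,1][k],[10,50,90]) if k.sum() else '')
E
```

```text
0.05 130 [-0.09217002 -0.09087208 -0.08952726]
0.06 260 [-0.09212883 -0.09075937 -0.08932106]
0.07 275 [-0.0923851  -0.09090652 -0.08956656]
0.08 324 [-0.09209283 -0.09047811 -0.08849327]
0.09 447 [-0.0886643  -0.08514834 -0.08141358]
0.1 447 [-0.08134979 -0.07737425 -0.07345909]
0.11 445 [-0.07354792 -0.06977982 -0.06586047]
0.12 445 [-0.0659293  -0.06225668 -0.05842002]
0.13 448 [-0.05810718 -0.05453231 -0.05064617]
0.14 179 [-0.05135208 -0.04920443 -0.04737752]
0.15 0 
0.16 0 
0.08 260 [0.09083931 0.09299794 0.09629977]
0.1 268 [0.09762011 0.10059783 0.10311856]
0.12 268 [0.10543751 0.10807265 0.11089638]
0.14 221 [0.11327445 0.11569205 0.11858438]
0.16 0
```

The right flap hasn't moved; it is still about 0.92 rad. I repeat that push and check partway.

Emit:
move_arm([
  [1,0,0,0,0],
  [1,0,0,0,0],
  [1,16,-6,0,0],
  [1,16,-6,-45,0],
  [1,10,-31,-45,0],
  [1,4,-51,-45,0],
  [1,-1,-71,-45,0],
  [1,-5,-86,-45,0],
  [1,-11,-109,-45,0],
  [1,-11,-109,-45,0],
])

```text
time: 5.35
tool_pos: [0.5494, -0.2056, 0.1223]
orientation: [0.127, 0.992, -0.0, -0.0]
contact_force: [0.1, -0.3, 0.3]
gripper_width: 0.0002
```

```bash
cat >> h.py <<'E'
def flaps():
    b=grab('side');L=local(pts(b))
    for s in(1,-1):
      for z0 in(.09,.11,.13):
        k=(abs(L[...,0])<.1)&(L[...,1]*s>.03)&(L[...,1]*s<.17)&(abs(L[...,2]-z0)<.005);print(s,z0,k.sum(),np.median(L[...,1][k]))
E
python3 -c "
from h import *
flaps();print(bot.sense())"
```

```text
1 0.09 191 0.09668298927264098
1 0.11 190 0.10411460707495429
1 0.13 191 0.11215476947142411
-1 0.09 453 -0.0854030005586748
-1 0.11 407 -0.0700400013330623
-1 0.13 369 -0.05511778185657614
{'time': 5.4, 'qpos': array([-3.76465810e-01,  4.80783628e-01,  1.77611995e+00,  1.62932153e-04,
        8.85466206e-01, -1.69184737e+00]), 'qvel': array([ 0.03205845, -0.00309115,  0.00433482,  0.00729374,  0.00260218,
        0.01187215]), 'joint_efforts': array([-1.11765906e+00, -5.43286729e+01, -2.35291457e+01, -1.24637461e-01,
       -1.76584069e-02, -1.55768241e-01]), 'tool_pos': array([ 0.54958092, -0.20442077,  0.12230113]), 'orientation': array([ 1.27411688e-01,  9.91849841e-01,  1.56775964e-04, -3.61080866e-04]), 'contact_force': array([0.69747588, 1.05416882, 0.16930185]), 'torque': array([0.00809775, 0.01258807, 0.03060625]), 'gripper_width': 2.3908970720097737e-06}
```

```bash
python3 - <<'E'
from h import *
b=grab('side'); save(b['img'][100:260,200:380],'e.png',3.3)
print(proj(b,bot.sense()['tool_pos'])-[200,100])
E
```

```text
[103.89938131 113.48558194]
```

View pics/e.png

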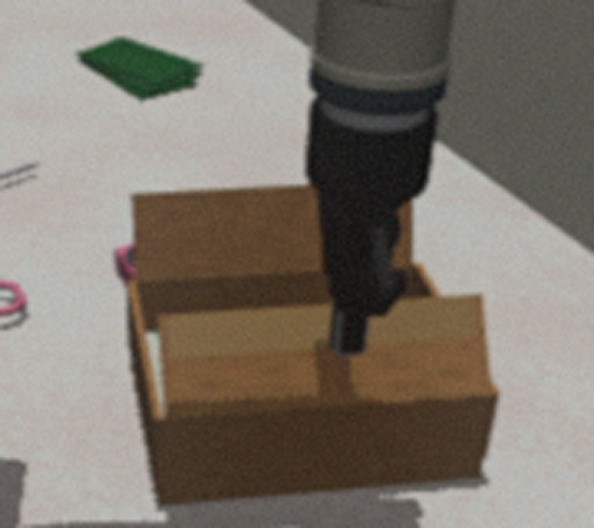

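The picture shows the closed finger outside the right flap, with its tip at crop (347,350). So the finger crossed the flap edge instead of pushing it. I go up, back inside, lower first, and then push slowly.

Emit:
move_arm([
  [1,0,0,50,0],
  [1,0,0,70,0],
  [1,10,40,70,0],
  [1,20,80,70,0],
  [1,28,109,70,0],
  [1,28,109,70,0],
  [1,28,109,30,0],
  [1,28,109,-10,0],
  [1,28,109,-10,0],
  [1,28,109,-10,0],
])

```text
time: 6.45
tool_pos: [0.5778, -0.0942, 0.1127]
orientation: [0.126, 0.992, 0.0, -0.001]
contact_force: [-0.8, -0.5, -0.2]
gripper_width: 0.0
```

Emit:
move_arm([
  [1,-2,-10,0,0],
  [1,-5,-20,0,0],
  [1,-8,-30,0,0],
  [1,-10,-40,0,0],
  [1,-12,-48,0,0],
  [1,-14,-56,0,0],
  [1,-14,-56,0,0],
])

```text
time: 7.15
tool_pos: [0.5656, -0.1488, 0.1177]
orientation: [0.127, 0.992, 0.002, 0.002]
contact_force: [-8.3, 18.3, 38.8]
gripper_width: -0.0001
```

```bash
python3 -c "
from h import *
flaps();p=bot.sense()['tool_pos'];print(p,local(p[None,None]),bot.sense()['contact_force'])"
```

```text
1 0.09 199 0.0968175985554425
1 0.11 192 0.1043212840892209
1 0.13 186 0.11207891840822574
-1 0.09 377 -0.08790689890522786
-1 0.11 384 -0.07879155419416001
-1 0.13 394 -0.07018000654514427
[ 0.5656236  -0.14862111  0.1176456 ] [[[ 0.00239103 -0.05427299  0.1176456 ]]] [-8.06790337 19.1097688  37.96920046]
```

There is 38 N of upward force: the flap edge is caught under the finger's bulge. I back off, raise the tip about 20 mm, and push with the slim tip.

Emit:
move_arm([
  [1,3,12,0,0],
  [1,6,25,0,0],
  [1,6,25,20,0],
  [1,6,25,20,0],
  [1,4,15,20,0],
  [1,2,7,20,0],
  [1,0,0,20,0],
  [1,-2,-7,20,0],
  [1,-4,-14,20,0],
  [1,-4,-14,20,0],
])

```text
time: 8.2
tool_pos: [0.5598, -0.1654, 0.1326]
orientation: [0.127, 0.992, -0.0, -0.0]
contact_force: [-0.6, 0.1, 0.4]
gripper_width: -0.0
```

```bash
python3 -c "
from h import *
flaps();p=bot.sense()['tool_pos'];print(p,local(p[None,None]),bot.sense()['contact_force'])"
```

```text
1 0.09 202 0.09673265037539686
1 0.11 185 0.10451660607838363
1 0.13 198 0.11181863200805424
-1 0.09 424 -0.08663593587925725
-1 0.11 415 -0.07463922165573618
-1 0.13 432 -0.06313455880207065
[ 0.55994171 -0.16486747  0.13265709] [[[ 0.00099094 -0.07142723  0.13265709]]] [0.19437475 0.15333662 0.05440793]
```

```bash
python3 - <<'E'
from h import *
b=grab('side');L=local(pts(b));im=b['img']
p=bot.sense()['tool_pos'];lp=local(p[None,None])[0,0]
m=(abs(L[...,0]-lp[0])<.03)&(abs(L[...,1]-lp[1])<.05)&(im.max(-1)<60)&(L[...,2]>.1)&(L[...,2]<.3)
q=L[m];print(lp,len(q))
for z in np.arange(.12,.24,.01):
    k=q[abs(q[:,2]-z)<.005]
    if len(k): print(round(z,3),len(k),np.percentile(k[:,0],[3,97]),np.percentile(k[:,1],[3,50,97]))
u,v=proj(b,p).astype(int); save(im[v-60:v+50,u-60:u+60],'f.png',5)
print(proj(b,p)-[u-60,v-60])
E
```

```text
[ 0.00104647 -0.07104685  0.13271897] 906
0.16 25 [-0.01171352  0.00915357] [-0.08378426 -0.07731045 -0.06577226]
0.17 38 [-0.01155145  0.00946007] [-0.08493169 -0.08233586 -0.0715155 ]
0.18 45 [-0.01165471  0.00950834] [-0.08524733 -0.08165013 -0.06996434]
0.19 19 [-0.0117085   0.00665937] [-0.08595888 -0.08342501 -0.07483113]
0.2 29 [-0.01318629  0.00886959] [-0.10436055 -0.08548565 -0.04784923]
0.21 55 [-0.013807    0.00959218] [-0.11092395 -0.09866713 -0.04633251]
0.22 64 [-0.01709506  0.00969752] [-0.11926927 -0.08763129 -0.03491452]
0.23 54 [-0.01758064  0.00594309] [-0.12066904 -0.08762159 -0.05713506]
[60.82106952 60.52029082]
```

View pics/f.png

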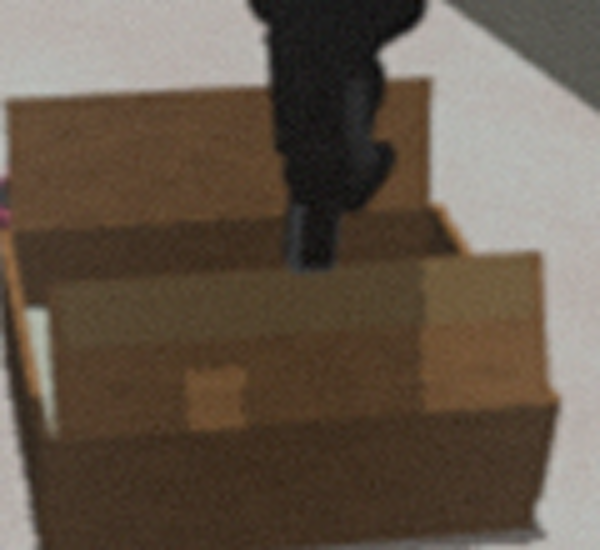

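The picture shows the visible fingertip at crop (310,268), but the reported TCP projects to (304,302). So the real fingertips sit about 19 mm higher than the reported TCP, which explains the misses. I repeat with reported z about 0.093.

Emit:
move_arm([
  [1,0,0,25,0],
  [1,8,32,25,0],
  [1,17,68,25,0],
  [1,17,68,25,0],
  [1,17,68,-10,0],
  [1,17,68,-40,0],
  [1,17,68,-40,0],
  [1,17,68,-40,0],
  [1,12,48,-40,0],
  [1,8,30,-40,0],
])

```text
time: 9.3
tool_pos: [0.5694, -0.135, 0.0948]
orientation: [0.126, 0.992, -0.0, 0.001]
contact_force: [1.2, 3.3, 1.7]
gripper_width: -0.0001
```

Emit:
move_arm([
  [1,-4,-15,0,0],
  [1,-7,-30,0,0],
  [1,-10,-42,0,0],
  [1,-13,-53,0,0],
  [1,-15,-60,0,0],
  [1,-16,-65,0,0],
  [1,-16,-65,0,0],
  [1,-5,-20,0,0],
  [1,8,30,0,0],
  [1,8,30,0,0],
])

```text
time: 10.3
tool_pos: [0.5772, -0.0996, 0.0928]
orientation: [0.124, 0.992, 0.0, 0.0]
contact_force: [-0.6, -0.5, -0.3]
gripper_width: -0.0004
```

```bash
python3 -c "
from h import *
flaps();p=bot.sense()['tool_pos'];print(p,local(p[None,None]),bot.sense()['contact_force'])"
```

```text
1 0.09 212 0.09675762147778533
1 0.11 206 0.10420414122300259
1 0.13 204 0.11184351925051494
-1 0.09 122 -0.10005388309262334
-1 0.11 120 -0.1142718485913101
-1 0.13 145 -0.12927752753148836
[ 0.57675918 -0.10128752  0.09271283] [[[ 0.00122684 -0.00566111  0.09271283]]] [-1.56695262 -0.61788519 -0.01133148]
```

Both flaps are out (about 1.93 and 2.2). Next I measure the true fingertip height at half closure.

Emit:
move_arm([
  [0.4,0,0,40,0],
  [0.4,-10,5,80,0],
  [0.4,-29,11,90,0],
  [0.4,-29,11,90,0],
  [0.4,-29,11,90,0],
  [0.4,-29,11,90,0],
])

```text
time: 10.95
tool_pos: [0.5472, -0.0937, 0.1819]
orientation: [0.126, 0.992, -0.0, -0.0]
contact_force: [0.1, -0.0, -0.3]
gripper_width: 0.0511
```

```bash
python3 - <<'E'
from h import *
b=grab('side');P=pts(b);im=b['img']
s=bot.sense();p=s['tool_pos'];print(p,s['gripper_width'],s['orientation'])
m=(np.hypot(P[...,0]-p[0],P[...,1]-p[1])<.08)&(P[...,2]>.155)&(P[...,2]<.33)
q=local(P)[m]
for z in np.arange(.16,.3,.005):
    k=q[abs(q[:,2]-z)<.0025]
    if len(k): print(round(z,3),len(k),np.percentile(k[:,0],[3,97]).round(4),np.percentile(k[:,1],[3,50,97]).round(4))
print(local(p[None,None]))
u,v=proj(b,p).astype(int); save(im[v-60:v+50,u-60:u+60],'g.png',5)
print(proj(b,p)-[u-60,v-60])
E
```

```text
[ 0.54714747 -0.0936535   0.18174954] 0.05086930522548328 [ 1.26241593e-01  9.91999273e-01 -9.10172111e-06 -7.09085142e-04]
0.205 3 [-0.0331 -0.0304] [-0.0373 -0.0356  0.0198]
0.21 22 [-0.0409 -0.0216] [-0.0387 -0.036   0.0213]
0.215 22 [-0.0406 -0.0204] [-0.0442 -0.037   0.023 ]
0.22 30 [-0.0415 -0.0206] [-0.0447 -0.0376  0.0226]
0.225 33 [-0.0417 -0.0211] [-0.0455 -0.038   0.022 ]
0.23 29 [-0.0416 -0.0214] [-0.0452 -0.0373  0.0222]
0.235 29 [-0.0418 -0.0248] [-0.0454 -0.0386  0.0217]
0.24 31 [-0.0417 -0.0234] [-0.0458 -0.0369  0.0233]
0.245 15 [-0.0417 -0.0251] [-0.0452 -0.0334  0.0289]
0.25 9 [-0.044  -0.0263] [-0.0455  0.0225  0.0263]
0.255 37 [-0.0438 -0.0202] [-0.062  -0.0436  0.0442]
0.26 53 [-0.0433 -0.0209] [-0.0639 -0.0586  0.0448]
0.265 38 [-0.0431 -0.0193] [-0.0644 -0.0574  0.0435]
0.27 31 [-0.0472 -0.0201] [-0.0663 -0.0372  0.0502]
0.275 43 [-0.0479 -0.0208] [-0.0668 -0.0373  0.0437]
0.28 47 [-0.0477 -0.0198] [-0.0681 -0.0568  0.0382]
0.285 49 [-0.0474 -0.021 ] [-0.0699 -0.0658  0.0381]
0.29 38 [-0.0477 -0.0205] [-0.0709 -0.0641  0.0507]
0.295 48 [-0.0477 -0.0166] [-0.0722 -0.0624  0.0358]
[[[-0.02935297 -0.00574337  0.18174954]]]
[60.28988652 60.94489627]
```

View pics/g.png

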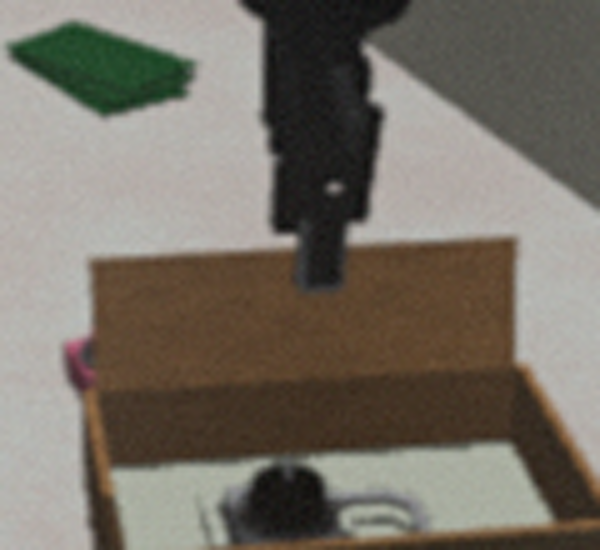

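The tips measure z 0.206 with the TCP at 0.182 and the opening at 51 mm, so the tips sit 24 mm above the reported TCP when half open. To grip the dial (57 to 75 mm) with true tips at about 62 to 64 mm, reported z should be about 0.040.

Emit:
move_arm([
  [0.4,0,6,-45,0],
  [0.4,0,6,-90,0],
  [0.4,0,6,-115,0],
  [0.4,0,6,-130,0],
  [0.4,0,6,-141,0],
  [0.4,0,6,-141,0],
  [0.4,0,6,-141,0],
])

```text
time: 11.7
tool_pos: [0.548, -0.0875, 0.0425]
orientation: [0.126, 0.992, -0.0, 0.001]
contact_force: [0.8, -0.3, 0.6]
gripper_width: 0.0514
```

Emit:
move_arm([
  [0.7,0,0,-1,0],
  [0.7,0,0,-1,0],
  [0.7,0,0,-1,0],
  [0.7,0,0,-1,0],
])

```text
time: 12.1
tool_pos: [0.5485, -0.0873, 0.0427]
orientation: [0.126, 0.992, 0.0, 0.002]
contact_force: [-1.2, 0.6, 5.4]
gripper_width: 0.0353
```

Emit:
move_arm([
  [0.8,0,0,0,0],
  [0.8,0,0,0,0],
])

```text
time: 12.3
tool_pos: [0.5485, -0.0873, 0.0426]
orientation: [0.126, 0.992, 0.0, 0.002]
contact_force: [-0.4, 1.7, 5.3]
gripper_width: 0.0354
```

It grips stably. Now I turn clockwise 4 clicks.

Emit:
move_arm([
  [0.8,0,0,0,-0.14],
  [0.8,0,0,0,-0.28],
  [0.8,0,0,0,-0.42],
  [0.8,0,0,0,-0.56],
  [0.8,0,0,0,-0.7],
  [0.8,0,0,0,-0.84],
  [0.8,0,0,0,-0.98],
  [0.8,0,0,0,-1.12],
  [0.8,0,0,0,-1.26],
  [0.8,0,0,0,-1.4],
])

```text
time: 13.3
tool_pos: [0.5493, -0.087, 0.0427]
orientation: [0.738, 0.675, 0.002, 0.002]
contact_force: [2.3, 1.7, 4.2]
gripper_width: 0.0352
```

Emit:
move_arm([
  [0.8,0,0,0,0],
  [0.8,0,0,0,0],
  [0.3,0,0,0,0],
  [0.3,0,0,0,0],
  [0.3,0,0,0,0],
  [0.3,0,0,50,0],
  [0.3,0,0,90,0],
  [0.3,0,0,130,0],
])

```text
time: 14.1
tool_pos: [0.5467, -0.0873, 0.1718]
orientation: [0.735, 0.678, -0.0, -0.0]
contact_force: [0.3, -1.0, -0.0]
gripper_width: 0.0594
```

Emit:
move_arm([
  [0.8,0,45,20,0.14],
  [1,0,90,30,0.28],
  [1,0,135,30,0.42],
  [1,0,180,30,0.56],
  [1,0,225,30,0.7],
  [1,0,260,30,0.84],
  [1,0,260,30,0.98],
  [1,0,260,30,1.12],
  [1,0,260,30,1.26],
  [1,0,260,30,1.4],
])

```text
time: 15.1
tool_pos: [0.5468, 0.1727, 0.2005]
orientation: [0.123, 0.992, -0.0, -0.0]
contact_force: [-0.4, 0.6, -0.1]
gripper_width: -0.0001
```

```bash
python3 - <<'E'
from h import *
a=grab('top'); im=a['img']; print(bot.sense()['tool_pos'],bot.sense()['orientation'])
save(im[135:195,265:325],'i.png',10)
print(proj(a,[.5475,-.0875,.075])-[265,135])
for d in (.0,.349): 
  t=-.255+d; print(proj(a,[.5475+.019*np.cos(t),-.0875+.019*np.sin(t),.075])-[265,135])
flaps()
E
```

```text
[0.54682724 0.17263003 0.20047102] [ 1.19250066e-01  9.92864156e-01 -2.39327500e-04 -3.63385271e-04]
[27.24771185 32.89599439]
[28.89736254 25.71081891]
[26.26738328 25.57233374]
1 0.09 278 0.09695506519242117
1 0.11 276 0.10454985278492374
1 0.13 280 0.11211674524206075
-1 0.09 114 -0.09946408086732225
-1 0.11 118 -0.11433471504574533
-1 0.13 142 -0.12922619350826453
```

View pics/i.png

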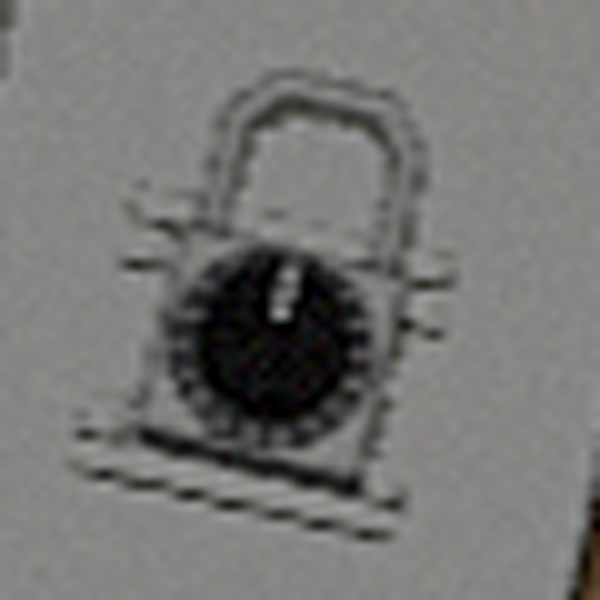

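The ridge runs from crop (280,320) to (290,265), about 10 to 14° right of up. The shackle axis is 13 to 15°, so the dial is in its notch, and the shackle is still shut. Next I hook the shut fingers inside the U, at local x +23, and pull along +x.

Emit:
move_arm([
  [1,10,-48,0,0],
  [1,19,-96,0,0],
  [1,28,-144,0,0],
  [1,37,-192,0,0],
  [1,46,-236,0,0],
  [1,53,-274,0,0],
  [1,53,-274,-40,0],
  [1,53,-274,-85,0],
  [1,53,-274,-125,0],
  [1,53,-274,-150,0],
])

```text
time: 16.2
tool_pos: [0.5981, -0.1013, 0.0476]
orientation: [0.128, 0.992, 0.0, -0.002]
contact_force: [0.1, -0.5, 0.7]
gripper_width: 0.0003
```

Emit:
move_arm([
  [1,0,0,0,0],
  [1,0,0,-8,0],
  [1,0,0,-14,0],
  [1,0,0,-14,0],
])

```text
time: 16.6
tool_pos: [0.6006, -0.1013, 0.0374]
orientation: [0.126, 0.992, -0.0, 0.0]
contact_force: [-1.1, -0.3, -0.1]
gripper_width: -0.0005
```

```bash
python3 - <<'E'
from h import *
s=bot.sense();p=s['tool_pos'];print(p,local(p[None,None]),s['contact_force'],s['orientation'])
b=grab('side');im=b['img'];u,v=proj(b,p).astype(int); save(im[v-55:v+45,u-60:u+60],'j.png',5)
print(proj(b,p+[0,0,.019])-[u-60,v-55])
E
```

```text
[ 0.60059994 -0.10130673  0.03735336] [[[0.02430152 0.00033402 0.03735336]]] [-1.14514853 -0.25534961 -0.11793423] [ 1.26302753e-01  9.91991616e-01 -4.74298993e-05  4.96114597e-04]
[61.21749526 49.81982912]
```

View pics/j.png

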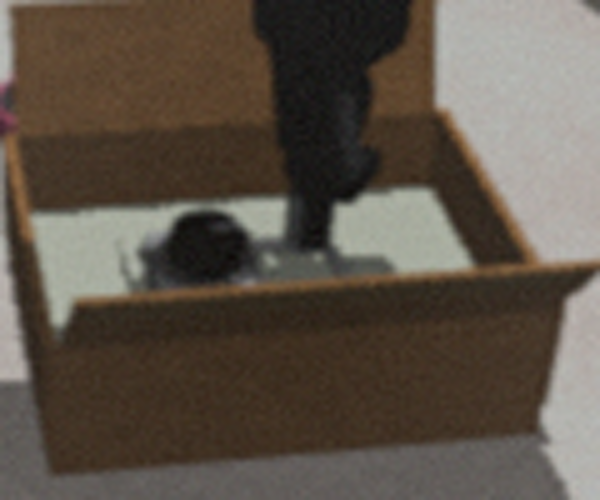

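The tip is at crop (312,248), as predicted at (306,249), and sits above the inside of the U. I lower it gently.

Emit:
move_arm([
  [1,-1,0,-6,0],
  [1,-1,0,-12,0],
  [1,-1,0,-17,0],
  [1,-1,0,-20,0],
  [1,-1,0,-20,0],
])

```text
time: 17.15
tool_pos: [0.5988, -0.1012, 0.0161]
orientation: [0.126, 0.992, 0.0, -0.001]
contact_force: [-0.9, 0.2, 0.2]
gripper_width: -0.0001
```

Emit:
move_arm([
  [1,4,-1,0,0],
  [1,8,-2,0,0],
  [1,12,-3,0,0],
  [1,15,-4,0,0],
  [1,19,-5,0,0],
  [1,22,-6,0,0],
  [1,22,-6,0,0],
])

```text
time: 17.85
tool_pos: [0.6219, -0.1074, 0.0168]
orientation: [0.126, 0.992, -0.0, 0.0]
contact_force: [-1.4, 0.8, -0.9]
gripper_width: -0.0
```

Emit:
move_arm([
  [1,1,0,0,0],
  [1,2,0,0,0],
  [1,2,0,0,0],
])

```text
time: 18.15
tool_pos: [0.6232, -0.1074, 0.0169]
orientation: [0.126, 0.992, -0.0, 0.0]
contact_force: [-2.5, 0.2, -0.3]
gripper_width: -0.0001
```

Friction is about 2.5 N. I continue until the stop shows as a force rise.

Emit:
move_arm([
  [1,1,0,0,0],
  [1,2,-1,0,0],
  [1,3,-1,0,0],
  [1,3,-1,0,0],
])

```text
time: 18.55
tool_pos: [0.6264, -0.1083, 0.0168]
orientation: [0.126, 0.992, -0.0, 0.0]
contact_force: [-0.9, 1.2, 0.0]
gripper_width: 0.0001
```

Emit:
move_arm([
  [1,1,0,0,0],
  [1,2,-1,0,0],
  [1,2,-1,0,0],
])

```text
time: 18.85
tool_pos: [0.628, -0.109, 0.0167]
orientation: [0.126, 0.992, 0.0, -0.0]
contact_force: [-3.1, 3.8, 0.0]
gripper_width: 0.0002
```

Emit:
move_arm([
  [1,1,0,0,0],
  [1,2,-1,0,0],
  [1,2,-1,0,0],
])

```text
time: 19.15
tool_pos: [0.628, -0.1093, 0.0159]
orientation: [0.126, 0.992, 0.0, -0.002]
contact_force: [-7.0, 5.5, -0.4]
gripper_width: 0.0001
```

```bash
python3 - <<'E'
from h import *
s=bot.sense();p=s['tool_pos'];print(p,local(p[None,None]),s['contact_force'])
b=grab('side');im=b['img'];u,v=proj(b,p).astype(int); save(im[v-45:v+35,u-70:u+50],'k.png',5)
for d in(72,94): # outer bar end prediction
    x=np.array([.548,-.088,.045])+d/1000*np.array([.9677,-.2522,0]); print(d,proj(b,x)-[u-70,v-45])
E
```

```text
[ 0.62796531 -0.1093093   0.01591951] [[[ 0.05280059 -0.00050699  0.01591951]]] [-6.98910583  5.52552258 -0.42938661]
72 [67.48295278 36.95547645]
94 [75.61034613 36.35675258]
```

View pics/k.png

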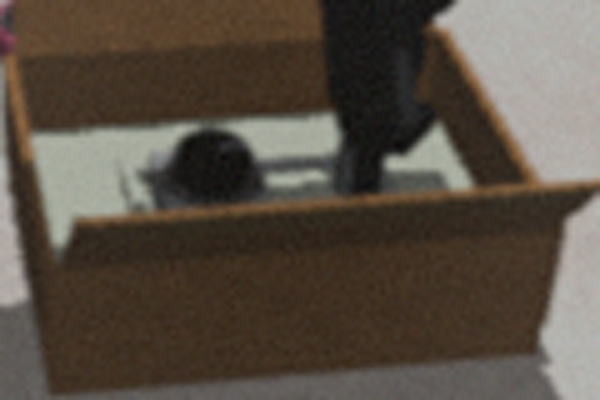

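The shackle bar is about 26 mm out by the tool position (22 mm stroke plus slack). Force rose to 9 N with no advance, so it is at its stop. I back off, rise, open, and move over the lock.

Emit:
move_arm([
  [1,-6,2,0,0],
  [1,-9,2,0,0],
  [1,-9,2,40,0],
  [1,-9,2,80,0],
  [0.5,-40,10,100,0],
  [0,-80,21,100,0],
  [0,-80,21,100,0],
  [0,-80,21,100,0],
  [0,-80,21,100,0],
  [0,-80,21,100,0],
])

```text
time: 20.2
tool_pos: [0.5516, -0.0897, 0.1168]
orientation: [0.126, 0.992, -0.0, 0.001]
contact_force: [-0.8, 0.4, 0.2]
gripper_width: 0.085
```

Emit:
move_arm([
  [0,0,0,-40,0],
  [0,0,0,-75,0],
  [0,0,0,-90,0],
  [0,0,0,-100,0],
  [0,0,0,-106,0],
  [0,0,0,-106,0],
])

```text
time: 20.8
tool_pos: [0.5506, -0.0893, 0.0108]
orientation: [0.126, 0.992, -0.0, 0.0]
contact_force: [0.2, 0.3, -0.5]
gripper_width: 0.0855
```

Emit:
move_arm([
  [0.5,0,0,0,0],
  [0.5,0,0,0,0],
  [0.5,0,0,0,0],
  [0.5,0,0,0,0],
  [0.5,0,0,0,0],
  [0.5,0,0,0,0],
])

```text
time: 21.4
tool_pos: [0.5511, -0.0894, 0.0122]
orientation: [0.126, 0.992, -0.0, 0.001]
contact_force: [-1.1, 1.2, 6.2]
gripper_width: 0.0589
```

Emit:
move_arm([
  [0.7,0,0,5,0],
  [0.7,0,0,15,0],
  [0.7,0,0,35,0],
  [0.7,0,0,60,0],
  [0.7,0,0,85,0],
  [0.7,0,0,110,0],
  [0.7,0,0,135,0],
  [0.7,0,0,155,0],
  [0.7,0,0,165,0],
  [0.7,0,0,165,0],
])

```text
time: 22.4
tool_pos: [0.5509, -0.0894, 0.1775]
orientation: [0.126, 0.992, -0.0, 0.001]
contact_force: [0.1, 0.2, -4.3]
gripper_width: 0.0589
```

Emit:
move_arm([
  [0.7,0,0,0,0],
  [0.7,0,0,0,0],
  [0.7,0,0,0,0],
  [0.7,0,0,0,0],
])

```text
time: 22.8
tool_pos: [0.5497, -0.0892, 0.175]
orientation: [0.126, 0.992, 0.0, -0.001]
contact_force: [-0.8, 0.6, -3.0]
gripper_width: 0.0585
```

```bash
python3 - <<'E'
from h import *
s=bot.sense();p=s['tool_pos'];print(p,s['contact_force'],s['gripper_width'])
b=grab('side');im=b['img'];u,v=proj(b,p).astype(int); save(im[v-60:v+60,u-75:u+75],'l.png',5)
for d in(72,94):
    x=np.array([.551,-.0893,.045+p[2]-.0122])+d/1000*np.array([.9677,-.2522,0]); print(d,proj(b,x)-[u-75,v-60])
flaps()
E
```

```text
[ 0.54974881 -0.08919643  0.17496358] [-0.77496292  0.55325827 -2.97946277] 0.05848611455932091
72 [106.22850306  46.5666065 ]
94 [115.16014006  46.09264531]
1 0.09 267 0.09649535751274169
1 0.11 270 0.10458009616018082
1 0.13 127 0.11164612407483875
-1 0.09 118 -0.09983241264021389
-1 0.11 123 -0.113516140136362
-1 0.13 142 -0.1296243462673963
```

View pics/l.png

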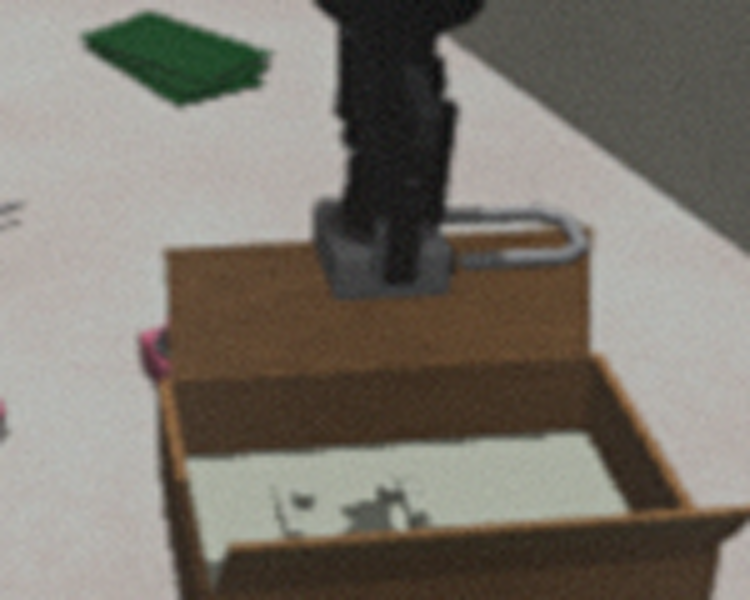

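The lock is held level, with the shackle bar at crop (575,235). That matches the fully open prediction of (576,230). Lock height is about 0.206 m and both flaps are out.

```bash
python3 -c "
from h import *
s=bot.sense();print(s['time'],abs(s['qvel']).max());print(job.sign_off())"
```

```text
22.9 0.0018173611902698272
the job is handed in; nothing more can be done
None
```

I handed the job in at 22.9 s, with the lock held still, level and dial up, about 0.206 m above the desk. `sign_off()` gives no verdict.

**What I did:** I pushed both flaps out and turned the dial four clicks clockwise. Then I hooked the shut fingers inside the shackle and pulled it to its stop, gripped the lock body and lifted it out.

**Last checks:**
- **Flaps:** they measure about 1.93 (left) and 2.2 rad (right), against the 1.7 needed.
- **Dial:** before the pull, the ridge lay within a few degrees of the shackle direction.
- **Shackle:** its bar shows where it should be at 22 mm open.
- **Grip:** the fingers hold at 58.5 mm, and the wrist carries about 3 to 4 N, which fits the 0.35 kg lock. The arm was at rest.

**What disagreed or failed:**
- **Fingertip height:** the real tips sat about 19 mm (shut) to 25 mm (half open) higher than the reported tool position. Because of this my first two pushes on the right flap passed over its edge, and later ones jammed (38 N on the wrist) and slipped over again. I corrected for it afterwards.
- **Dial width:** the gripper read 35 mm on the dial, where 38 mm was given.
- **Bystanders:** I did not measure the jar, screwdriver or board again at the end. All motion stayed well away from them.

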